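Make up a painting kit and a gluing kit for the craft session

TASK

Make up the two kits for the craft session from the stock on the table. Painting kit, in the squarish three-part tray: stand the water pot in the wide compartment and the small paint pot in the small one, and lay the brush flat in the long one; gluing kit, in the narrow two-part tray: stand the glue stick in the short compartment and lay the scissors flat in the long one. The big paint jar, the glue bottle and the roll of tape are not needed: leave them standing where they are.

Things in the scene. Friction and masses are not known exactly. Their poses are not given: they have to be found in the camera images.
- paint_tray: Squarish white tray with three compartments, 180 x 155 mm, does not shift. Floor 3 mm thick; walls and dividers 3 mm thick, tops 20 mm above the table. Origin: centre of the underside; x along the 180 mm side, z up. Insides, mm: long one x -87..87, y 12.5..74.5; wide one x -87..24, y -74.5..9.5; small one x 27..87, y -74.5..9.5.
- glue_tray: Narrow white tray with two compartments, 221 x 88 mm, does not shift. Floor 3 mm thick; walls and divider 3 mm thick, tops 20 mm above the table. Origin: centre of the underside; x along the 221 mm side, z up. Insides, mm: long one x -107.5..52.5, short one x 55.5..107.5, both y -41..41.
- water_pot: Spill-proof painting-water pot, empty, 80 mm tall: clear round body 58 mm across and a yellow lid 64 mm across (heights 64 to 80 mm) with a hole. Stands upright among the stock. About 70 g. Origin: centre of the underside; z up along its axis.
- small_paint: The small single paint pot, 42 mm tall: ochre round body 34 mm across, white snap lid 38 mm across (heights 33 to 42 mm). Stands upright on the table among the stock; not the white-lidded pots joined in a strip at the far side of the table. About 35 g. Origin: centre of the underside; z up along its axis.
- glue_stick: Glue stick standing upright on the table among the stock, 98 mm tall, 30 mm across: white with a black foot, flat top. About 45 g. Origin: centre of the underside; z up along its axis.
- brush: Flat school paintbrush lying on the table, 150 mm long, 9 mm thick. Origin: on the underside at mid-length; x along it towards the bristles, z up. Wooden handle 11 mm wide from x = -62 to +17 mm (8 mm wide behind that), aluminium ferrule 15 mm wide to x = 45 mm, dark bristles 17 mm wide to x = 75 mm. Balances near the origin; grip it there, on the handle. About 25 g.
- scissors: Closed scissors lying flat on the table, 142 mm long, 9 mm thick. Origin: on the underside at mid-length; x along them towards the blade tips, z up. Two finger loops from x = -71 to -26 mm, 72 mm over both; plastic shank 18 mm wide and 9 mm thick from x = -30 to +16 mm, where they can be gripped across (at the origin); steel blades to x = 72 mm. About 45 g.
- paint_jar: The big paint jar, not needed: 80 mm tall, 58 mm across, white screw lid, paper label. Stands among the stock. Origin: centre of the underside; z up along its axis.
- glue_bottle: White glue bottle with a pointed orange nozzle, not needed: 122 mm tall, body 44 mm across. Stands among the stock. Origin: centre of the underside; z up along its axis.
- tape_roll: Roll of masking tape, not needed: flat ring 80 mm across, 60 mm hole, 24 mm high, lying among the stock. Origin: centre of the underside; z up along its axis.
Mind the look-alikes: they are no part of the job. Leave any pink or red look-alike of the water_pot alone.

How it is judged:
By the outcome, as a careful person would: the job done as asked, in the order asked, and still so for the second after the job is handed in, with the robot touching nothing.
It also fails if it takes over 144 s, if anything falls off the work surface, if the arm or the gripper's body presses on something with over 40 N, if the wrist force passes 120 N, or if a joint passes its speed limit or range.

ROBOT

A 6-joint arm with a two-finger parallel gripper is mounted at the origin on the work surface. World frame = base frame: x ahead of the robot, y to its left, z up, the work surface at z = 0. Lengths are in mm, angles in rad, forces in N, time in s.
With the tool pointing down it reaches from about 350 to 975 mm from the base axis. Payload 7.1 kg.
Tool frame: the origin (TCP) lies on the mounting face of the last link; the fingertips stand 182 mm ahead of it and the grasp point (between the pads) lies 163 mm ahead of it (tip_extent is the distance from the TCP to the fingertips, in mm); z points along the fingers, y is the line along which they close (so a half turn about z gives the same grasp; the last joint's range is limited). The gripper opens to 88 mm and grips with 3 to 60 N. Pads are 20 mm wide; open, the fingers measure 115 mm over their backs; the gripper's body (75 mm by 178 mm) begins 61 mm behind the grasp point.
Start: joints at [-1.217, 0.423, 1.63, -0, 1.089, -0.019], TCP at [227.657, -582.047, 404.675] pointing down, gripper open.
Joint ranges: [-3, 3], [-0.9, 2.11], [0.09, 2.58], [-1.31, 4.45], [0.11, 2.69], [-2.54, 2.54]. Speed limits (rad/s): [2.39, 2.39, 3.01, 3.14, 3.14, 3.14].

INTERFACE

Orientations are given as a rotation vector (axis times angle).
In Python, from workcell import sense, snapshot, calibration, hand_in, spot_in, tip_extent gives the robot as it stands.
- The arm moves only by the shell command python3 -m creep, which reads ROWS from standard input. ROWS is a JSON list of rows, 1 to 8 of them, each an object with the fields d (a list: dx, dy, dz in a scale on which 1.0 is 750 mm), yaw (a turn about the tool's z in fractions of the full range, 1 being pi rad), aperture (the finger opening in mm); a field left out counts as zero (the opening has to be given); each row is the pose to reach, as a shift and turn from the pose commanded when the command began, along the tool's axes at that moment; what a row does not reach only later rows make up. A row lasts 1/12 s, in which the tool goes at most 41.7 mm and 0.125 rad, less where a joint would pass 70% of its speed; a pose out of reach is approached as far as the arm can. The fingers move at their own pace and stop on an object; the grip force is fixed at half the most. Time passes only in rows, so rows that do not move let the fingers close. It prints the time, the measured TCP pose, the force, the opening and the grip force at its end. A shift or turn number past 1, either way, is cut back to 1. Input that does not fit is refused with a message, and nothing moves.
- sense(): the state, without advancing time (a new reading comes with each control period).
- snapshot(name): name is "scene" or "top" or "wrist"; returns the picture (384x512x3 uint8, red, green, blue); there is no depth.
- calibration(name): a dict with "mtx" (3x3 intrinsics, pixels), "world_from_camera" (4x4, takes a point from camera to world coordinates). Camera axes: x right, y down, z forward; pixel columns grow to the right and rows downward; lengths in mm; the calibration is good to about 2 mm. The wrist camera is an equidistant fisheye: a pixel r from the principal point sees the ray r / f radians off the axis. A picture is of the moment at which its call begins: read the wrist's pose just before it. calibration takes no time and is no camera call; for the wrist camera it gives the pose at the moment of the call.
- hand_in(): hands the job in; it is judged then, once.
Trained networks look in the newest picture that a camera, given by its name, has taken for a name from the list of things; names that differ only in an ending like _2 or _b are one class to them, and where a whole thing is asked for, a point or a joint stands for the part that bears it (a point fixed in the world has none). Each returns a list of dicts, best first, with "conf" (0 to 1); they miss things now and then, are a little off and sometimes report something else, mostly with a low value. They report only what shows in the picture. A call takes as long as a camera call. They do not tell look-alikes from the thing itself.
- spot_in(query, camera): "extent" ([left, top, width, height] in pixels, round what is visible of it).
The state is a dict: "time_s": time; "joint_positions": joint angles; "qd": joint speeds; "effort": joint torques, N m; "tool_pos": TCP position; "tool_rot": TCP orientation; "contact_force": force on the tool from outside, world axes, zero at the start; "wrist_torque": the same for the moment, N m; "opening": finger opening in mm; "grasp_force": force on a finger pad.
Only numpy, scipy, OpenCV 4.12 (cv2) and the standard library are available. Lean on these libraries where they do the work, as an engineer would, in place of code of your own. Each camera call takes 0.05 s, during which the arm holds its last target. There are 200 camera calls.

## Working session

There is one attempt and no reset: what is moved stays moved. The work goes in short steps, Python scripts to look and compute and a shell command to move; the robot and the scene stay as the last step left them, time stands still between calls to the robot, and variables do not carry over. Pictures are saved under pics/ and viewed, at most 14 in all, crops included, and the job is handed in when it is done.

```bash
mkdir -p pics; ls
python3 - <<'E'
from workcell import *
import cv2
for n in ("scene","top"):
    im=snapshot(n); cv2.imwrite(f"pics/{n}0.png",cv2.resize(im[:,:,::-1],(800,600),interpolation=cv2.INTER_CUBIC))
    c=calibration(n); print(n,c["mtx"].round(1).tolist(),c["world_from_camera"].round(3).tolist())
    for q in "paint_tray glue_tray water_pot small_paint glue_stick brush scissors paint_jar glue_bottle tape_roll".split():
        print(q,[([round(v) for v in d["extent"]],round(d["conf"],2)) for d in spot_in(q,n)][:4])
s=sense();print(s)
c=calibration("wrist");print(c)
E
```

```text
pics
scene [[462.1, 0.0, 262.9], [0.0, 462.1, 198.5], [0.0, 0.0, 1.0]] [[-0.786, 0.51, -0.349, 954.599], [0.618, 0.655, -0.435, 491.965], [0.007, -0.558, -0.83, 912.36], [0.0, 0.0, 0.0, 1.0]]
paint_tray [([336, 207, 113, 92], 0.71)]
glue_tray [([194, 74, 83, 61], 0.59)]
water_pot [([251, 237, 31, 37], 0.89), ([194, 221, 33, 41], 0.74), ([346, 319, 38, 42], 0.65)]
small_paint [([199, 144, 20, 24], 0.67)]
glue_stick [([204, 178, 20, 38], 0.74)]
brush [([293, 182, 45, 30], 0.64)]
scissors [([254, 137, 54, 23], 0.57), ([252, 237, 31, 36], 0.4)]
paint_jar [([157, 111, 22, 36], 0.71)]
glue_bottle [([248, 195, 20, 39], 0.98), ([298, 281, 40, 36], 0.63)]
tape_roll [([297, 277, 39, 39], 0.63)]
top [[369.0, 0.0, 258.5], [0.0, 369.0, 189.8], [0.0, 0.0, 1.0]] [[-0.024, -0.994, 0.105, 469.967], [-0.999, 0.026, 0.02, 32.609], [-0.022, -0.104, -0.994, 1079.422], [0.0, 0.0, 0.0, 1.0]]
paint_tray [([142, 206, 68, 71], 0.87)]
glue_tray [([362, 201, 36, 84], 0.86), ([285, 149, 14, 16], 0.21)]
water_pot [([216, 146, 18, 25], 0.87), ([122, 158, 32, 28], 0.73), ([246, 117, 25, 28], 0.57)]
small_paint [([3
[... 808 characters left out ...]
tact_force': array([ 0.54284314,  0.42296256, -0.2666623 ]), 'wrist_torque': array([ 0.00961225,  0.01239181, -0.00856528]), 'grasp_force': 0.0, 'opening': 87.85203807161642}
{'mtx': array([[297.31863964,   0.        , 256.06033783],
       [  0.        , 297.31863964, 189.80037341],
       [  0.        ,   0.        ,   1.        ]]), 'world_from_camera': array([[ 3.64538514e-01, -9.02985051e-01, -2.27441572e-01,
         2.89642939e+02],
       [-9.31188264e-01, -3.53576039e-01, -8.87265614e-02,
        -5.57239953e+02],
       [-2.99131643e-04,  2.44135172e-01, -9.69741166e-01,
         3.84734403e+02],
       [ 0.00000000e+00,  0.00000000e+00,  0.00000000e+00,
         1.00000000e+00]])}
```

View pics/scene0.png

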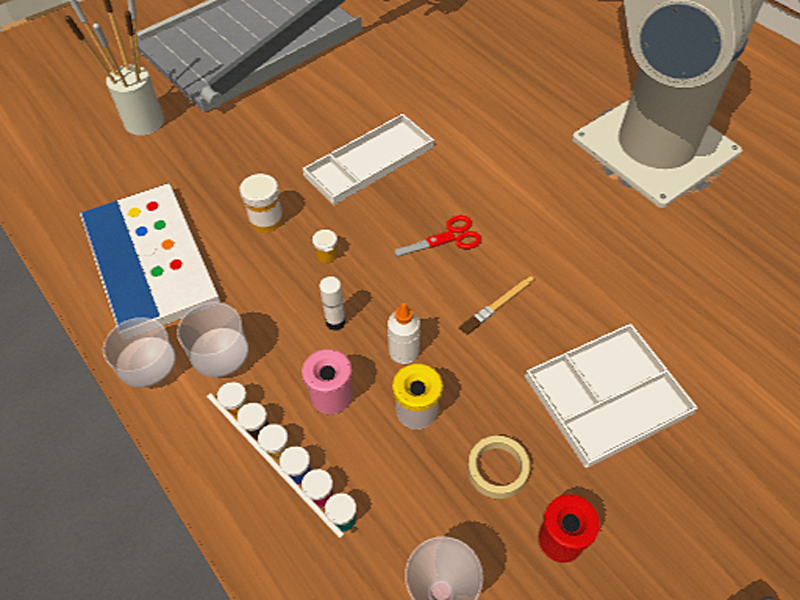

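View pics/top0.png

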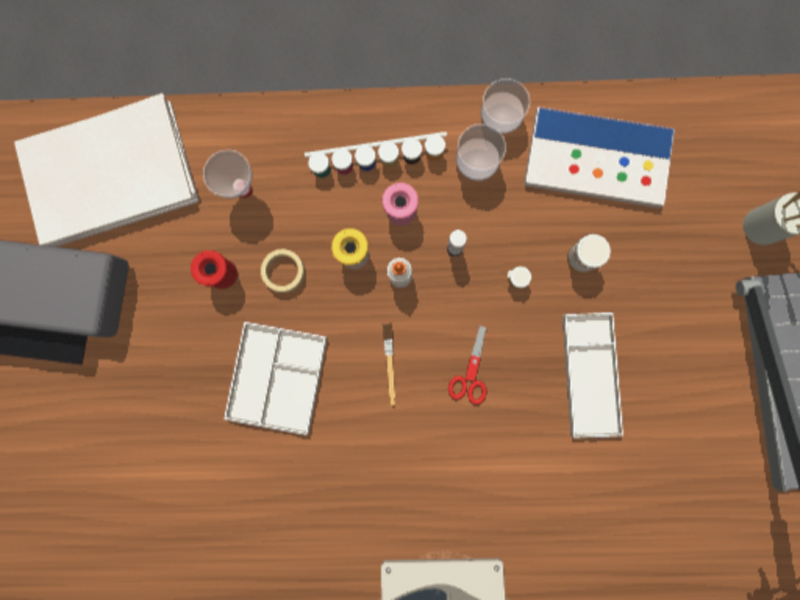

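Look-alikes (800×600 scene pixels):
- **Water pot:** yellow (417,395) is the choice. Pink (327,380) and red (568,525) are left alone, as are the clear tumblers (140,350), (212,338) and (443,570).
- **Small paint:** the single pot at (325,245). The strip pots (232,395) to (340,510) and the jar (262,200) are not it.
- **Glue stick:** (332,302), not the glue bottle (404,330).
- **Brush:** (497,303), not the ones in the cup (110,60).

Next I'll take enlarged crops to confirm these and pick pixels.

Run:
```python
from workcell import *
import cv2
a=snapshot("top")[:,:,::-1]; cv2.imwrite("pics/topc.png",cv2.resize(a[135:285,138:404],None,fx=3,fy=3,interpolation=cv2.INTER_CUBIC))
a=snapshot("scene")[:,:,::-1]; cv2.imwrite("pics/scenec.png",cv2.resize(a[70:300,190:450],None,fx=2.6,fy=2.6,interpolation=cv2.INTER_CUBIC))
```

```text
(no output)
```

View pics/topc.png

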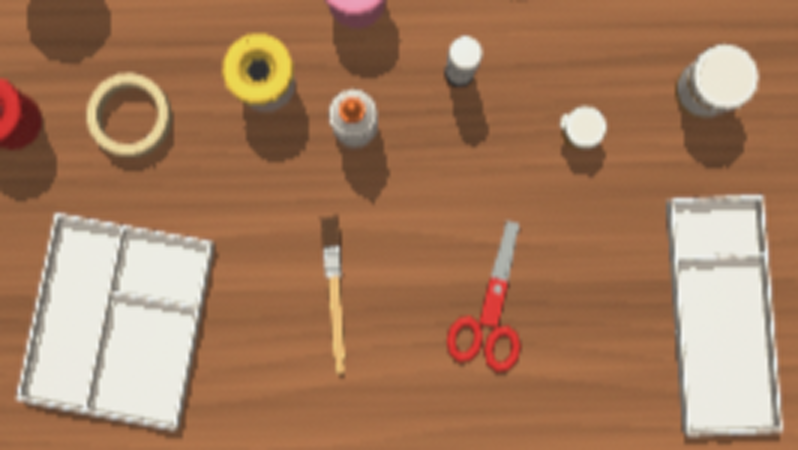

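View pics/scenec.png

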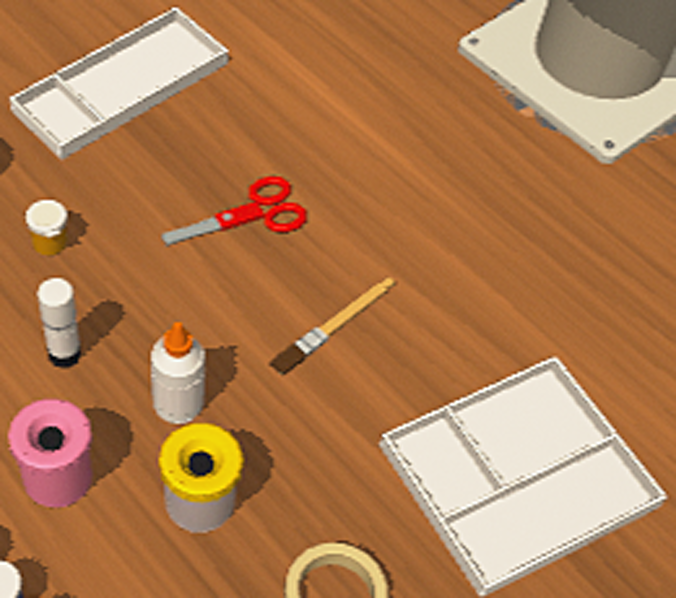

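The crops confirm the choices: yellow pot with a holed lid at (258,68) in the top crop, a single ochre pot with white lid at (585,126), a white glue stick with black foot at (466,50). The trays, brush and scissors lie clear. Now I'll triangulate the picked pixels.

```bash
cat > h.py <<'E'
import numpy as np
from scipy.spatial.transform import Rotation as Ro
from workcell import *
C={n:calibration(n) for n in("top","scene")}
def ray(c,u,v,fish=False):
    K=c["mtx"];T=c["world_from_camera"]
    a=np.array([(u-K[0,2])/K[0,0],(v-K[1,2])/K[1,1]])
    if fish:
        t=np.hypot(*a); d=np.r_[a/t*np.sin(t),np.cos(t)] if t>0 else np.array([0,0,1.])
    else: d=np.r_[a,1]
    d=T[:3,:3]@d; return T[:3,3],d/np.linalg.norm(d)
def tri(rays):
    P=[np.eye(3)-np.outer(d,d) for o,d in rays]
    p=np.linalg.solve(sum(P),sum(M@o for M,(o,d) in zip(P,rays)))
    return p,max(np.linalg.norm(M@(p-o)) for M,(o,d) in zip(P,rays))
def onz(r,z): o,d=r; return o+d*(z-o[2])/d[2]
def rows(xy,z,yaw=None):
    """world target of grasp point (xy, z height of grasp pt), yaw of tool closing axis y (mod pi) -> shift in tool axes"""
    s=sense();R=Ro.from_rotvec(s["tool_rot"]).as_matrix()
    g=s["tool_pos"]+R[:,2]*163
    w=np.r_[xy,z]-g
    t=0
    if yaw is not None:
        cur=np.arctan2(R[1,1],R[0,1]); t=-(yaw-cur)  # tool z down: positive turn = clockwise from above
        t=(t+np.pi/2)%np.pi-np.pi/2
    print("shift",(R.T@w).round(1),"turn",round(t,3),"j6",s["joint_positions"][5].round(2),"grasp at",g.round(1),"open",round(s["opening"],1),"F",s["contact_force"].round(1),"t",round(s["time_s"],2))
E
python3 - <<'E'
from h import *
tp=lambda x,y:ray(C["top"],138+(x+.5)/3-.5,135+(y+.5)/3-.5)
sp=lambda x,y:ray(C["scene"],190+(x+.5)/2.6-.5,70+(y+.5)/2.6-.5)
D={"water":((258,68),(201,458)),"small":((585,126),(47,215)),"stick":((466,50),(56,288)),"brT":((329,217),(281,365)),"brH":((341,373),(392,282)),
"scT":((513,223),(166,239)),"sc16":((499,281),(219,219)),"sc-30":((490,325),(262,211)),
"PA":((57,214),(484,592)),"PB":((213,241),(383,440)),"PC":((180,432),(556,360)),"PD":((20,400),(664,494)),
"GE":((667,200),(63,157)),"GF":((764,197),(13,98)),"GG":((781,435),(177,10)),"GH":((687,438),(228,55)),
"bottle":((352,108),(178,328)),"jar":((725,77),(1000,0))}
for k,(a,b) in D.items():
    p,e=tri([tp(*a),sp(*b)]); print(k,p.round(1),round(e,1))
rows([600,0],300,0)
E
```

```text
water [668.  147.9  73.9] 1.5
small [ 610.4 -156.6   39.3] 1.7
stick [673.4 -41.9 100.2] 2.2
brT [531.5  89.8   6.8] 3.2
brH [382.4  80.7  -2.6] 1.6
scT [522.2 -89.4   2. ] 2.1
sc16 [467.4 -74.2   5.5] 1.0
sc-30 [423.9 -63.4  -3.7] 3.0
PA [542.6 353.6   8.1] 1.1
PB [511.7 202.4   7. ] 2.4
PC [329.8 236.9   2.3] 2.6
PD [365.5 386.5  14.3] 1.2
GE [ 540.2 -238.7    1.2] 2.9
GF [ 539.9 -328.    13.7] 2.8
GG [ 317.1 -333.8    7.5] 0.6
GH [ 315.7 -246.3    4.7] 0.8
bottle [622.4  60.5 113. ] 1.1
jar [525.1 173.  704.7] 245.6
shift [ 558.7 -406.5  -58.3] turn -1.198 j6 -0.02 grasp at [ 227.7 -582.   241.7] open 88.0 F [-0.4  0.1  0.3] t 1.2
```

Run:
```python
from h import *
rows([430,-250],310,-0.2)
R=Ro.from_rotvec(sense()["tool_rot"]).as_matrix();print(R.round(3))
from scipy.optimize import least_squares
tp=lambda x,y:(138+(x+.5)/3-.5,135+(y+.5)/3-.5)
sp=lambda x,y:(190+(x+.5)/2.6-.5,70+(y+.5)/2.6-.5)
D={"P":(180,155,[((57,214),(484,592)),((213,241),(383,440)),((180,432),(556,360)),((20,400),(664,494))]),
"G":(221,88,[((667,200),(63,157)),((764,197),(13,98)),((781,435),(177,10)),((687,438),(228,55))])}
def proj(n,P):
    c=C[n];T=np.linalg.inv(c["world_from_camera"]);q=(T[:3,:3]@P.T).T+T[:3,3];q=q@c["mtx"].T;return q[:,:2]/q[:,2:]
for k,(L,W,c) in D.items():
    b=np.array([[L,W],[L,-W],[-L,-W],[-L,W]])/2
    def f(p):
        r=np.array([[np.cos(p[2]),-np.sin(p[2])],[np.sin(p[2]),np.cos(p[2])]])
        P=np.c_[b@r.T+p[:2],np.full(4,20.)]
        return np.r_[(proj("top",P)-[tp(*a) for a,_ in c]).ravel(),(proj("scene",P)-[sp(*a) for _,a in c]).ravel()]
    s=least_squares(f,[430,300 if k=="P" else -290,0]);print(k,s.x.round(3),s.fun.round(1))
```

```text
shift [ 309.4 -235.5  -68.3] turn -0.998 j6 -0.02 grasp at [ 227.7 -582.   241.7] open 88.0 F [-0.4  0.1  0.3] t 1.2
[[ 0.931  0.364  0.   ]
 [ 0.364 -0.931 -0.   ]
 [ 0.     0.    -1.   ]]
P [ 4.40988e+02  2.95707e+02 -1.94000e-01] [-1.8 -0.6 -1.3 -0.5 -2.  -1.4 -1.9 -0.3  0.4 -1.5 -1.2 -2.4 -1.5 -2.4
  0.6  0.2]
G [ 4.31424e+02 -2.80424e+02  2.40000e-02] [-0.8  0.1 -2.2 -0.4 -1.1 -1.  -1.4 -0.5 -0.8 -4.  -1.  -0.2 -0.1 -1.5
  0.4 -2.1]
```

Units first: shifts go in shares of 750 mm and turns go in shares of pi rad. So 309 mm / 750 = 0.412, 272 mm / 750 = 0.3627, -1 rad / 3.1416 = -0.3183.

```bash
echo '[{"d": [0.052, -0.04, -0.012], "yaw": -0.0382, "aperture": 88}, {"d": [0.104, -0.08, -0.024], "yaw": -0.0764, "aperture": 88}, {"d": [0.156, -0.12, -0.036], "yaw": -0.1178, "aperture": 88}, {"d": [0.2067, -0.1587, -0.0467], "yaw": -0.1592, "aperture": 88}, {"d": [0.2587, -0.1973, -0.0573], "yaw": -0.1974, "aperture": 88}, {"d": [0.3107, -0.2373, -0.0693], "yaw": -0.2387, "aperture": 88}, {"d": [0.3627, -0.276, -0.08], "yaw": -0.2769, "aperture": 88}, {"d": [0.412, -0.3133, -0.0907], "yaw": -0.3183, "aperture": 88}]' | python3 -m creep
echo '[{"aperture": 88}]' | python3 -m creep
python3 - <<'E'
from h import *
import cv2,pickle
c=calibration("wrist");im=snapshot("wrist");cv2.imwrite("pics/w1.png",cv2.resize(im[:,:,::-1],(800,600),interpolation=cv2.INTER_CUBIC));pickle.dump(c,open("w1.pkl","wb"))
rows([470,240],310,0)
E
```

```text
time_s: 1.87
tool_pos: [399.0, -299.9, 463.0]
tool_rot: [2.434, 1.986, 0.0]
contact_force: [0.1, -0.0, 0.4]
opening: 88.0
grasp_force: 0.0
time_s: 1.95
tool_pos: [401.1, -297.1, 464.0]
tool_rot: [2.428, 1.992, 0.004]
contact_force: [-0.1, -0.8, 0.5]
opening: 88.1
grasp_force: 0.0
shift [542.2 -39.8  -9.9] turn -0.202 j6 -0.46 grasp at [ 400.3 -299.2  300.4] open 87.7 F [-0.4 -0.2 -0.8] t 2.0
```

View pics/w1.png

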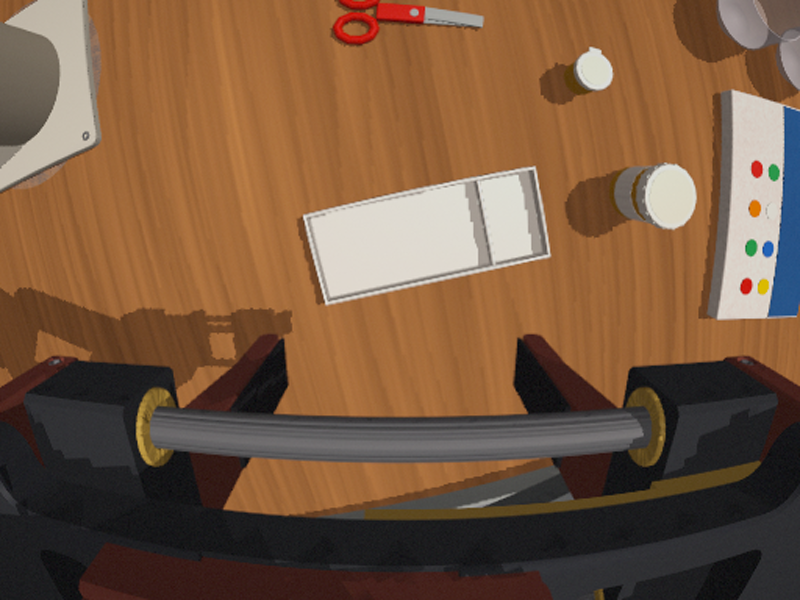

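The glue tray is clear in the wrist picture, corners at (304,216), (536,167), (550,257), (326,304). The scissors are at the top, the small paint at (594,70) and the jar at (668,196). Next: the paint-tray side.

Converted, 320 mm / 750 = 0.4267, 280 mm / 750 = 0.3733.

```bash
echo '[{"d": [0.0533, -0.004, 0], "aperture": 88}, {"d": [0.1067, -0.008, 0], "aperture": 88}, {"d": [0.16, -0.012, 0], "aperture": 88}, {"d": [0.2133, -0.016, 0], "aperture": 88}, {"d": [0.2667, -0.02, 0], "aperture": 88}, {"d": [0.32, -0.024, 0], "aperture": 88}, {"d": [0.3733, -0.028, 0], "aperture": 88}, {"d": [0.4267, -0.032, 0], "aperture": 88}]' | python3 -m creep
echo '[{"d": [0.0533, -0.004, 0], "aperture": 88}, {"d": [0.1067, -0.008, 0], "yaw": -0.0159, "aperture": 88}, {"d": [0.16, -0.012, 0], "yaw": -0.0318, "aperture": 88}, {"d": [0.2133, -0.016, 0], "yaw": -0.0477, "aperture": 88}, {"d": [0.2667, -0.0187, 0], "yaw": -0.0637, "aperture": 88}, {"d": [0.296, -0.0213, -0.0133], "yaw": -0.0637, "aperture": 88}, {"d": [0.296, -0.0213, -0.0133], "yaw": -0.0637, "aperture": 88}, {"d": [0.296, -0.0213, -0.0133], "yaw": -0.0637, "aperture": 88}]' | python3 -m creep
python3 - <<'E'
from h import *
import cv2,pickle
c=calibration("wrist");im=snapshot("wrist");cv2.imwrite("pics/w2.png",cv2.resize(im[:,:,::-1],(800,600),interpolation=cv2.INTER_CUBIC));pickle.dump(c,open("w2.pkl","wb"))
rows([668,148],150,0)
E
```

```text
time_s: 2.67
tool_pos: [440.9, 17.2, 462.5]
tool_rot: [2.443, 1.975, 0.0]
contact_force: [0.6, -0.5, 0.1]
opening: 87.4
grasp_force: 0.0
time_s: 3.33
tool_pos: [471.8, 236.9, 472.2]
tool_rot: [2.23, 2.212, -0.0]
contact_force: [-0.5, -0.2, -0.4]
opening: 87.8
grasp_force: 0.0
shift [-86.  197.5 158.8] turn -0.009 j6 0.45 grasp at [471.4 235.9 308.9] open 87.9 F [ 0.1  0.2 -0.2] t 3.38
```

View pics/w2.png

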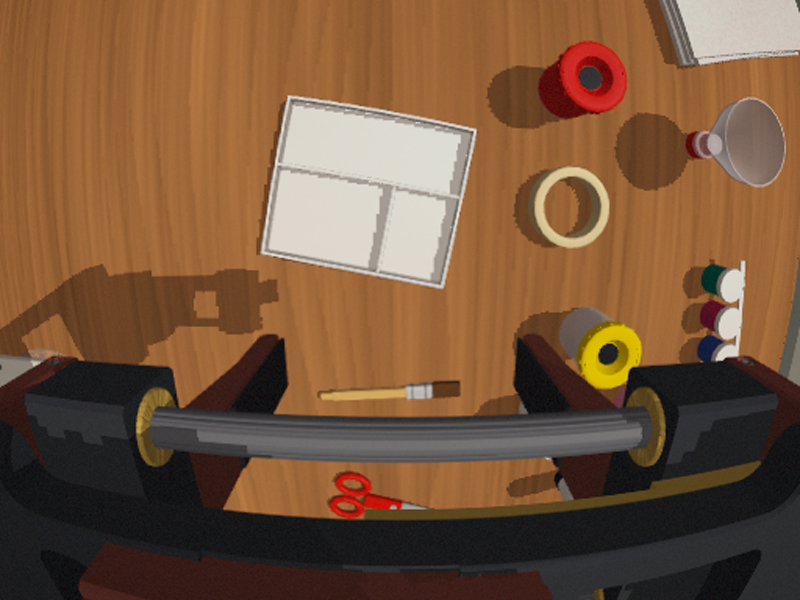

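The paint tray corners here are (289,97), (476,129), (443,288), (262,254); the yellow lid is at (609,354), and the brush runs from (318,395) to (460,388).

```bash
cat >> h.py <<'E'
import pickle
def wr(c,x,y): return ray(c,(x+.5)*.64-.5,(y+.5)*.64-.5,True)
E
python3 - <<'E'
from h import *
from scipy.optimize import least_squares
w1,w2=[pickle.load(open(f"w{i}.pkl","rb")) for i in(1,2)]
def fit(c,px,L,W,z0):
    b=np.array([[L,W],[L,-W],[-L,-W],[-L,W]])/2
    P=np.array([onz(wr(c,*p),z0)[:2] for p in px])
    f=lambda p:(b@np.array([[np.cos(p[2]),np.sin(p[2])],[-np.sin(p[2]),np.cos(p[2])]])+p[:2]-P).ravel()
    s=least_squares(f,[430,0,0]);return s.x.round(3),s.fun.round(1)
for z in(10,20,30):
    print(z,"P",*fit(w2,[(476,129),(443,288),(262,254),(289,97)],180,155,z))
    print(z,"G",*fit(w1,[(536,167),(550,257),(326,304),(304,216)],221,88,z))
tp=lambda x,y:ray(C["top"],138+(x+.5)/3-.5,135+(y+.5)/3-.5)
sp=lambda x,y:ray(C["scene"],190+(x+.5)/2.6-.5,70+(y+.5)/2.6-.5)
for n,r in {"water":[wr(w2,609,354),tp(258,68),sp(201,458)],"small":[wr(w1,594,70),tp(585,126),sp(47,215)],
 "brT":[wr(w2,460,388),tp(329,217),sp(281,365)],"brH":[wr(w2,318,395),tp(341,373),sp(392,282)],
 "scT":[wr(w1,484,21),tp(513,223),sp(166,239)],"sc16":[wr(w1,424,16),tp(499,281),sp(219,219)]}.items():
    p,e=tri(r);print(n,p.round(1),round(e,1),"wrist@z",onz(r[0],p[2]).round(1))
E
```

```text
10 P [ 4.40132e+02  2.95938e+02 -1.99000e-01] [-1.  -1.3 -0.7  1.3  1.4  0.5  0.3 -0.6]
10 G [ 4.33427e+02 -2.85324e+02  1.70000e-02] [-2.3 -0.5 -1.3  0.2  1.9  0.1  1.8  0.2]
20 P [ 4.40857e+02  2.96123e+02 -1.99000e-01] [ 1.3  0.1  1.  -0.9 -0.9 -0.8 -1.4  1.6]
20 G [ 4.32981e+02 -2.84076e+02  1.70000e-02] [ 0.3  0.6  1.3 -0.7 -0.7 -1.  -0.8  1.1]
30 P [ 4.41582e+02  2.96308e+02 -1.99000e-01] [ 3.7  1.4  2.6 -3.  -3.3 -2.1 -3.   3.7]
30 G [ 4.32535e+02 -2.82829e+02  1.70000e-02] [ 2.8  1.6  3.9 -1.7 -3.3 -2.  -3.4  2.1]
water [668.2 148.8  72.3] 2.2 wrist@z [668.2 150.9  72.3]
small [ 610.6 -156.1   40.4] 1.8 wrist@z [ 611.  -155.9   40.4]
brT [532.6  90.6   7.7] 3.5 wrist@z [534.3  91.6   7.7]
brH [382.   80.4  -1.7] 1.8 wrist@z [381.   79.3  -1.7]
scT [523.8 -88.2   5.4] 2.9 wrist@z [525.8 -88.2   5.4]
sc16 [468.2 -74.2   6.2] 1.6 wrist@z [469.6 -74.7   6.2]
```

Converted, 197.5 mm / 750 = 0.2633, 159 mm / 750 = 0.212.

```bash
echo '[{"d": [-0.016, 0.0373, 0.0267], "aperture": 88}, {"d": [-0.032, 0.0747, 0.06], "aperture": 88}, {"d": [-0.0493, 0.112, 0.0907], "aperture": 88}, {"d": [-0.0667, 0.1507, 0.1213], "aperture": 88}, {"d": [-0.0827, 0.188, 0.152], "aperture": 88}, {"d": [-0.0987, 0.2267, 0.1827], "aperture": 88}, {"d": [-0.116, 0.2633, 0.212], "aperture": 88}, {"d": [-0.116, 0.2633, 0.212], "aperture": 88}]' | python3 -m creep
python3 -c "
from h import *
rows([668.2,149.3],70,0)"
```

```text
time_s: 4.05
tool_pos: [670.1, 142.9, 307.6]
tool_rot: [-2.235, -2.205, 0.008]
contact_force: [-0.9, -0.3, 1.0]
opening: 87.6
grasp_force: 0.0
shift [ 6.9 -0.7 74.6] turn -0.014 j6 0.21 grasp at [669.2 142.5 144.6] open 87.6 F [-0.9 -0.3  1. ] t 4.05
```

```bash
echo '[{"aperture": 88}, {"aperture": 88}]' | python3 -m creep >/dev/null
python3 -c "
from h import *
rows([668.2,149.3],70,0)"
```

```text
shift [ 2.6  1.  80.4] turn -0.01 j6 0.21 grasp at [667.3 146.7 150.4] open 87.7 F [-0.1 -0.1  0.7] t 4.22
```

Converted, 80 mm / 750 = 0.1067, 70 mm / 750 = 0.0933.

```bash
echo '[{"d": [0.0027, 0.0013, 0.0467], "aperture": 88}, {"d": [0.0033, 0.0013, 0.0933], "aperture": 88}, {"d": [0.0033, 0.0013, 0.1067], "aperture": 88}, {"d": [0.0033, 0.0013, 0.1067], "aperture": 88}, {"d": [0.0033, 0.0013, 0.1067], "aperture": 40}, {"d": [0.0033, 0.0013, 0.1067], "aperture": 40}, {"d": [0.0033, 0.0013, 0.1067], "aperture": 40}, {"d": [0.0033, 0.0013, 0.1067], "aperture": 40}]' | python3 -m creep
echo '[{"aperture": 40}, {"aperture": 40}, {"aperture": 40}, {"aperture": 40}]' | python3 -m creep
python3 -c "
from h import *
rows([668.2,149.3],70,0)"
```

```text
time_s: 4.88
tool_pos: [669.6, 151.0, 235.5]
tool_rot: [2.229, 2.212, 0.004]
contact_force: [-0.6, 0.2, -0.0]
opening: 64.4
grasp_force: 0.3
time_s: 5.22
tool_pos: [669.7, 151.0, 235.4]
tool_rot: [2.229, 2.212, 0.003]
contact_force: [-1.3, 0.1, 7.0]
opening: 63.6
grasp_force: 30.0
shift [-1.8 -1.9  2.4] turn -0.008 j6 0.21 grasp at [670.1 151.1  72.4] open 63.6 F [-1.3  0.1  7. ] t 5.22
```

Converted, -60 mm / 750 = -0.08, -25 mm / 750 = -0.0333.

```bash
echo '[{"d": [0, 0, -0.0333], "aperture": 40}, {"d": [0, 0, -0.08], "aperture": 40}, {"d": [0, 0, -0.08], "aperture": 40}]' | python3 -m creep
python3 -c "
from h import *
rows([390.4,273.1],132,-.199)"
```

```text
time_s: 5.47
tool_pos: [671.2, 151.3, 300.1]
tool_rot: [2.227, 2.209, 0.013]
contact_force: [1.8, 0.2, -0.5]
opening: 63.3
grasp_force: 30.0
shift [ 119.2 -283.4    2.7] turn 0.191 j6 0.21 grasp at [672.7 151.6 137.1] open 63.3 F [ 1.8  0.2 -0.5] t 5.47
```

Converted, -272 mm / 750 = -0.3627, -244 mm / 750 = -0.3253, 0.19 rad / 3.1416 = 0.0605.

```bash
echo '[{"d": [0.016, -0.0373, 0], "yaw": 0.0064, "aperture": 40}, {"d": [0.036, -0.0853, 0], "yaw": 0.0159, "aperture": 40}, {"d": [0.056, -0.1333, 0], "yaw": 0.0223, "aperture": 40}, {"d": [0.076, -0.1813, 0], "yaw": 0.0318, "aperture": 40}, {"d": [0.096, -0.2293, 0], "yaw": 0.0382, "aperture": 40}, {"d": [0.116, -0.2773, 0], "yaw": 0.0477, "aperture": 40}, {"d": [0.136, -0.3253, 0], "yaw": 0.0541, "aperture": 40}, {"d": [0.1533, -0.3627, 0.0027], "yaw": 0.0605, "aperture": 40}]' | python3 -m creep
echo '[{"d": [0.0053, -0.0133, 0], "aperture": 40}, {"d": [0.0053, -0.0133, 0], "aperture": 40}, {"d": [0.0053, -0.0133, 0], "aperture": 40}, {"d": [0.0053, -0.0133, 0], "aperture": 40}]' | python3 -m creep
python3 -c "
from h import *
rows([390.4,273.1],77,-.199)"
```

```text
time_s: 6.13
tool_pos: [395.6, 268.3, 291.9]
tool_rot: [-2.431, -1.99, -0.001]
contact_force: [0.2, 0.2, -0.6]
opening: 63.4
grasp_force: 30.0
time_s: 6.47
tool_pos: [390.3, 274.0, 291.8]
tool_rot: [2.43, 1.991, 0.003]
contact_force: [-0.4, 1.1, -0.6]
opening: 63.5
grasp_force: 30.0
shift [-1.1 -0.1 51.8] turn 0.001 j6 0.79 grasp at [390.6 274.1 128.8] open 63.5 F [-0.4  1.1 -0.6] t 6.47
```

Converted, 53 mm / 750 = 0.0707, 51 mm / 750 = 0.068.

```bash
echo '[{"d": [0, 0, 0.0333], "aperture": 40}, {"d": [0, 0, 0.06], "aperture": 40}, {"d": [0, 0, 0.068], "aperture": 40}, {"d": [0, 0, 0.0707], "aperture": 40}, {"d": [0, 0, 0.0707], "aperture": 40}, {"d": [0, 0, 0.0707], "aperture": 40}]' | python3 -m creep
echo '[{"aperture": 84}, {"aperture": 84}, {"aperture": 84}, {"aperture": 84}, {"d": [0, 0, -0.04], "aperture": 84}, {"d": [0, 0, -0.0933], "aperture": 84}, {"d": [0, 0, -0.1467], "aperture": 84}, {"d": [0, 0, -0.1733], "aperture": 84}]' | python3 -m creep
python3 - <<'E'
from h import *
import cv2
snapshot("scene")
for q in("water_pot","small_paint"):print([([round(v) for v in d["extent"]],round(d["conf"],2)) for d in spot_in(q,"scene")])
rows([610.8,-156],150,0)
E
```

```text
time_s: 6.97
tool_pos: [390.0, 273.7, 238.7]
tool_rot: [2.431, 1.99, 0.001]
contact_force: [-0.5, -0.5, -0.4]
opening: 63.5
grasp_force: 30.0
time_s: 7.63
tool_pos: [389.5, 274.3, 372.4]
tool_rot: [2.43, 1.991, 0.008]
contact_force: [0.8, -0.0, -0.1]
opening: 83.9
grasp_force: 0.0
[([385, 206, 32, 36], 0.85), ([194, 225, 32, 38], 0.84), ([344, 316, 42, 44], 0.61)]
[([198, 146, 20, 22], 0.82)]
shift [-378.8  301.1   56.8] turn -0.198 j6 0.79 grasp at [389.8 274.5 207.1] open 83.9 F [ 0.  -0.2 -0.5] t 7.78
```

Converted, -235 mm / 750 = -0.3133, -205 mm / 750 = -0.2733, -0.16 rad / 3.1416 = -0.0509.

```bash
echo '[{"d": [-0.0267, 0.0213, 0.004], "aperture": 84}, {"d": [-0.0667, 0.0533, 0.0093], "yaw": -0.0064, "aperture": 80}, {"d": [-0.108, 0.0853, 0.016], "yaw": -0.0159, "aperture": 70}, {"d": [-0.1493, 0.1187, 0.0213], "yaw": -0.0223, "aperture": 65}, {"d": [-0.1907, 0.1507, 0.028], "yaw": -0.0318, "aperture": 60}, {"d": [-0.232, 0.184, 0.0347], "yaw": -0.0382, "aperture": 60}, {"d": [-0.2733, 0.216, 0.04], "yaw": -0.0446, "aperture": 60}, {"d": [-0.3133, 0.2493, 0.0467], "yaw": -0.0509, "aperture": 60}]' | python3 -m creep
python3 -c "
from h import *
rows([610.8,-156],110,0)"
```

```text
time_s: 8.45
tool_pos: [525.8, 4.7, 331.2]
tool_rot: [-2.261, -2.178, 0.004]
contact_force: [-0.0, 1.6, 1.1]
opening: 60.2
grasp_force: 0.0
shift [-157.4   91.7   57.9] turn -0.037 j6 0.02 grasp at [525.2   4.7 168.2] open 60.2 F [-0.   1.6  1.1] t 8.45
```

Converted, -154 mm / 750 = -0.2053, -122 mm / 750 = -0.1627, -0.04 rad / 3.1416 = -0.0127.

```bash
echo '[{"d": [-0.0333, 0.02, 0.0067], "aperture": 60}, {"d": [-0.076, 0.044, 0.016], "aperture": 60}, {"d": [-0.12, 0.0693, 0.0293], "yaw": -0.0064, "aperture": 60}, {"d": [-0.1627, 0.0947, 0.0467], "yaw": -0.0095, "aperture": 60}, {"d": [-0.1973, 0.1147, 0.0667], "yaw": -0.0127, "aperture": 60}, {"d": [-0.2053, 0.12, 0.0773], "yaw": -0.0127, "aperture": 60}, {"d": [-0.2053, 0.12, 0.0773], "yaw": -0.0127, "aperture": 60}, {"d": [-0.2053, 0.12, 0.0773], "yaw": -0.0127, "aperture": 60}]' | python3 -m creep
python3 - <<'E'
from h import *
import cv2
c=calibration("wrist");im=snapshot("wrist");pickle.dump(c,open("w3.pkl","wb"))
cv2.imwrite("pics/w3.png",cv2.resize(im[:,:,::-1],(800,600),interpolation=cv2.INTER_CUBIC))
print([([round(v) for v in d["extent"]],round(d["conf"],2)) for d in spot_in("small_paint","wrist")])
rows([610.8,-156],41,0)
E
```

```text
time_s: 9.12
tool_pos: [609.0, -150.2, 273.2]
tool_rot: [-2.217, -2.22, 0.003]
contact_force: [-0.4, 1.4, 0.7]
opening: 59.9
grasp_force: 0.0
[([238, 185, 46, 52], 0.76)]
shift [-6.9  1.7 71. ] turn 0.003 j6 -0.26 grasp at [ 609.2 -149.2  112.1] open 60.1 F [ 0.1 -0.5  0.7] t 9.22
```

View pics/w3.png

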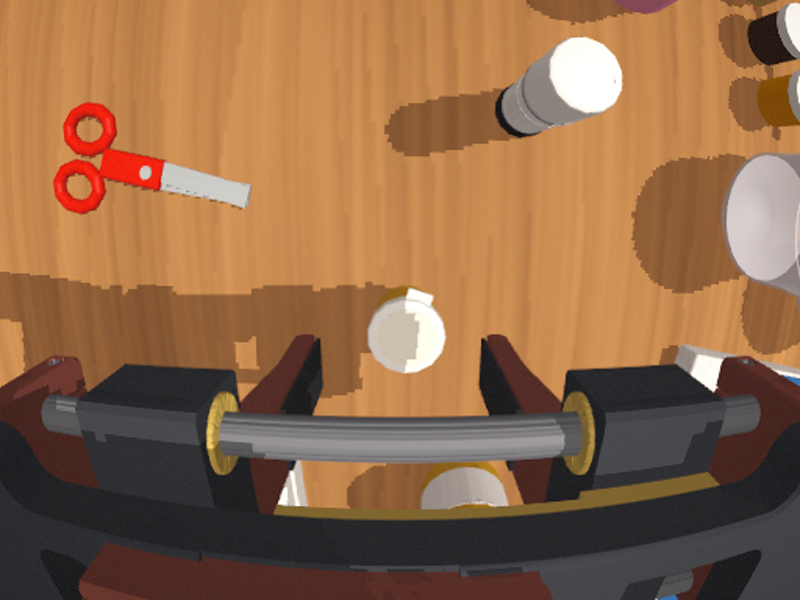

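The lid is centred between the fingers in x at (407,334), and the glue stick top is at (586,75). I'll refine from this view.

Run:
```python
from h import *
w3=pickle.load(open("w3.pkl","rb"));w1=pickle.load(open("w1.pkl","rb"))
tp=lambda x,y:ray(C["top"],138+(x+.5)/3-.5,135+(y+.5)/3-.5)
print(tri([wr(w3,407,334),wr(w1,594,70)]),onz(wr(w3,407,334),42))
print("stick",tri([wr(w3,586,75),tp(466,50)]),onz(wr(w3,586,75),98))
for n,a,b in [("scT",(248,195),(484,21)),("sc16",(161,176),(424,16)),("piv",(146,173),(414,13))]: print(n,tri([wr(w3,*a),wr(w1,*b)]),onz(wr(w3,*a),7).round(1))
for n,p in [("sc-30",(103,162)),("l1",(90,128)),("l2",(80,187))]: print(n,onz(wr(w3,*p),7).round(1))
p=onz(wr(w3,407,334),42);rows(p[:2],41,0)
```

```text
(array([ 611.53622798, -155.47213878,   39.02850558]), np.float64(0.20628250257908146)) [ 611.35045762 -154.31766488   42.        ]
stick (array([674.02117722, -42.80854466,  98.73071036]), np.float64(1.481020742273342)) [672.94969683 -41.95827022  98.        ]
scT (array([525.08378174, -88.10902167,   6.95644273]), np.float64(0.6114866777728363)) [524.8 -87.6   7. ]
sc16 (array([469.49826496, -73.79494766,   5.24801191]), np.float64(0.6066709616313064)) [470.1 -73.3   7. ]
piv (array([460.65403168, -70.74377647,   8.58610213]), np.float64(0.012252673753460617)) [459.7 -70.7   7. ]
sc-30 [427.3 -60.7   7. ]
l1 [416.8 -38.    7. ]
l2 [407.3 -74.3   7. ]
shift [-5.2  2.3 71.1] turn 0.003 j6 -0.26 grasp at [ 609.2 -149.2  112.1] open 60.1 F [ 0.1 -0.5  0.7] t 9.22
```

Converted, 71 mm / 750 = 0.0947, -5.5 mm / 750 = -0.0073.

```bash
echo '[{"d": [-0.0067, 0.0027, 0.04], "aperture": 60}, {"d": [-0.0073, 0.0027, 0.08], "aperture": 60}, {"d": [-0.0073, 0.0027, 0.0947], "aperture": 60}, {"d": [-0.0073, 0.0027, 0.0947], "aperture": 60}, {"d": [-0.0073, 0.0027, 0.0947], "aperture": 20}, {"d": [-0.0073, 0.0027, 0.0947], "aperture": 20}, {"d": [-0.0073, 0.0027, 0.0947], "aperture": 20}, {"d": [-0.0073, 0.0027, 0.0947], "aperture": 20}]' | python3 -m creep
echo '[{"aperture": 20}, {"aperture": 20}, {"aperture": 20}, {"d": [0, 0, -0.0267], "aperture": 20}, {"d": [0, 0, -0.0733], "aperture": 20}, {"d": [0, 0, -0.0733], "aperture": 20}, {"d": [0, 0, -0.0733], "aperture": 20}]' | python3 -m creep
python3 -c "
from h import *
c,s=np.cos(-.199),np.sin(-.199)
x,y=57,-32.5
t=np.array([440.9+c*x-s*y,296.1+s*x+c*y]);print(t)
rows(t,140,-.199)"
```

```text
time_s: 9.88
tool_pos: [612.7, -156.1, 206.0]
tool_rot: [2.218, 2.222, 0.002]
contact_force: [1.2, 1.0, 3.4]
opening: 37.2
grasp_force: 30.1
time_s: 10.47
tool_pos: [613.0, -156.4, 262.0]
tool_rot: [2.216, 2.22, 0.004]
contact_force: [-0.8, -0.6, -0.7]
opening: 37.1
grasp_force: 30.0
[490.35019329 252.97311299]
shift [ 409.8 -122.5  -42.1] turn 0.201 j6 -0.27 grasp at [ 613.8 -156.6   99. ] open 37.1 F [-0.8 -0.6 -0.7] t 10.47
```

Converted, 286 mm / 750 = 0.3813, 248 mm / 750 = 0.3307, 0.2 rad / 3.1416 = 0.0637.

```bash
echo '[{"d": [0.0267, -0.0107, -0.02], "aperture": 20}, {"d": [0.0773, -0.024, -0.04], "yaw": 0.0095, "aperture": 20}, {"d": [0.128, -0.0387, -0.056], "yaw": 0.0191, "aperture": 20}, {"d": [0.1787, -0.0533, -0.056], "yaw": 0.0286, "aperture": 20}, {"d": [0.2293, -0.068, -0.056], "yaw": 0.0382, "aperture": 20}, {"d": [0.28, -0.084, -0.056], "yaw": 0.0477, "aperture": 20}, {"d": [0.3307, -0.0987, -0.056], "yaw": 0.0573, "aperture": 20}, {"d": [0.3813, -0.1147, -0.056], "yaw": 0.0637, "aperture": 20}]' | python3 -m creep
echo '[{"d": [0.0293, -0.0093, 0], "aperture": 20}, {"d": [0.0293, -0.0093, 0], "aperture": 20}]' | python3 -m creep
python3 -c "
from h import *
rows([490.4,253],70,-.199)"
```

```text
time_s: 11.13
tool_pos: [524.5, 131.2, 300.8]
tool_rot: [-2.432, -1.988, 0.001]
contact_force: [0.4, -0.1, -0.5]
opening: 37.0
grasp_force: 30.0
time_s: 11.3
tool_pos: [521.8, 156.2, 300.8]
tool_rot: [-2.425, -1.995, 0.001]
contact_force: [-0.8, -0.1, -0.5]
opening: 36.9
grasp_force: 30.0
shift [ 88.9 -49.2  67.8] turn 0.005 j6 0.46 grasp at [521.6 156.3 137.8] open 36.9 F [-0.8 -0.1 -0.5] t 11.3
```

Converted, 88 mm / 750 = 0.1173, 80 mm / 750 = 0.1067.

```bash
echo '[{"d": [0.0333, -0.0187, 0.0133], "aperture": 20}, {"d": [0.0733, -0.04, 0.04], "aperture": 20}, {"d": [0.1067, -0.0587, 0.0693], "aperture": 20}, {"d": [0.1173, -0.0653, 0.0893], "aperture": 20}, {"d": [0.1173, -0.0653, 0.0893], "aperture": 20}, {"d": [0.1173, -0.0653, 0.0893], "aperture": 20}, {"d": [0.1173, -0.0653, 0.0893], "aperture": 20}]' | python3 -m creep
python3 -c "
from h import *
rows([490.4,253],46.7,-.199)"
```

```text
time_s: 11.88
tool_pos: [492.9, 247.6, 234.7]
tool_rot: [2.431, 1.99, -0.0]
contact_force: [0.2, -0.2, -0.3]
opening: 37.2
grasp_force: 30.0
shift [ 4.8 -3.5 25. ] turn 0.0 j6 0.64 grasp at [492.9 247.6  71.7] open 37.2 F [ 0.2 -0.2 -0.3] t 11.88
```

Converted, 25 mm / 750 = 0.0333, -3.5 mm / 750 = -0.0047.

```bash
echo '[{"d": [0.006, -0.0047, 0.016], "aperture": 20}, {"d": [0.006, -0.0047, 0.0267], "aperture": 20}, {"d": [0.006, -0.0047, 0.0333], "aperture": 20}, {"d": [0.006, -0.0047, 0.0333], "aperture": 20}, {"d": [0.006, -0.0047, 0.0333], "aperture": 20}]' | python3 -m creep
echo '[{"aperture": 50}, {"aperture": 50}, {"aperture": 50}, {"aperture": 50}, {"d": [0, 0, -0.04], "aperture": 50}, {"d": [0, 0, -0.0933], "aperture": 50}, {"d": [0, 0, -0.1333], "aperture": 50}, {"d": [0, 0, -0.1333], "aperture": 50}]' | python3 -m creep
python3 - <<'E'
from h import *
import cv2
a=snapshot("scene");b=snapshot("top")
im=np.hstack([cv2.resize(a[180:310,320:460,::-1],(420,390)),cv2.resize(b[190:290,130:225,::-1],(371,390))])
cv2.imwrite("pics/chk1.png",im)
# brush origin from ends (wrist + fixed): axis
T=np.array([534,91.2]);H=np.array([381.2,79.6]);print(np.linalg.norm(T-H),(T+H)/2,np.arctan2(*(T-H)[::-1]))
rows((T+H)/2,100,np.arctan2(*(T-H)[::-1])+np.pi/2)
E
```

```text
time_s: 12.3
tool_pos: [489.8, 253.3, 209.0]
tool_rot: [-2.43, -1.991, 0.001]
contact_force: [0.8, 0.3, -0.8]
opening: 37.2
grasp_force: 30.0
time_s: 12.97
tool_pos: [491.6, 254.6, 315.2]
tool_rot: [2.428, 1.99, 0.015]
contact_force: [1.2, 0.8, 1.0]
opening: 50.0
grasp_force: 0.0
153.23968154495756 [457.6  85.4] 0.07577089060311222
shift [-171.9    0.8   47.4] turn 1.297 j6 0.65 grasp at [490.5 254.1 147.8] open 49.6 F [ 0.6 -0.9 -0.4] t 13.07
```

View pics/chk1.png

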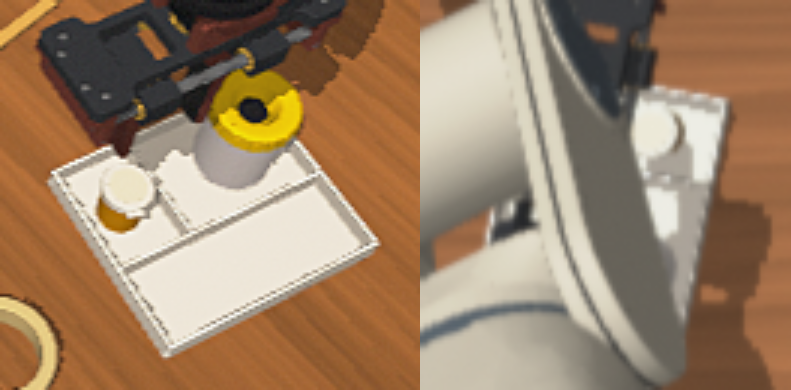

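Both pots stand in the right compartments: water pot in the wide one, small paint at (128,190) in the small one. Now the brush.

Converted, -172 mm / 750 = -0.2293, -171 mm / 750 = -0.228, -0.96 rad / 3.1416 = -0.3056.

```bash
echo '[{"d": [-0.0133, 0, 0], "yaw": -0.0382, "aperture": 50}, {"d": [-0.0467, 0, 0], "yaw": -0.0764, "aperture": 50}, {"d": [-0.08, 0, 0], "yaw": -0.1146, "aperture": 50}, {"d": [-0.12, 0, 0], "yaw": -0.1528, "aperture": 45}, {"d": [-0.16, 0, 0.0133], "yaw": -0.191, "aperture": 40}, {"d": [-0.2, 0.0013, 0.0267], "yaw": -0.2292, "aperture": 40}, {"d": [-0.228, 0.0013, 0.04], "yaw": -0.2674, "aperture": 40}, {"d": [-0.2293, 0.0013, 0.0627], "yaw": -0.3056, "aperture": 40}]' | python3 -m creep
echo '[{"yaw": -0.0382, "aperture": 40}, {"yaw": -0.0764, "aperture": 40}, {"yaw": -0.1146, "aperture": 40}, {"yaw": -0.1528, "aperture": 40}, {"yaw": -0.191, "aperture": 40}, {"yaw": -0.2292, "aperture": 40}, {"yaw": -0.2674, "aperture": 40}, {"yaw": -0.2817, "aperture": 40}]' | python3 -m creep
python3 - <<'E'
from h import *
import cv2
c=calibration("wrist");im=snapshot("wrist");pickle.dump(c,open("w4.pkl","wb"))
cv2.imwrite("pics/w4.png",cv2.resize(im[:,:,::-1],(800,600),interpolation=cv2.INTER_CUBIC))
rows([457.6,85.4],23,.076+np.pi/2)
E
```

```text
time_s: 13.73
tool_pos: [455.4, 82.1, 261.3]
tool_rot: [-1.23, -2.889, 0.003]
contact_force: [0.8, 0.6, 0.4]
opening: 40.3
grasp_force: 0.0
time_s: 14.4
tool_pos: [456.1, 84.7, 260.9]
tool_rot: [0.129, -3.136, 0.001]
contact_force: [0.0, 0.1, 1.6]
opening: 40.1
grasp_force: 0.0
shift [-2.2  0.6 75. ] turn 0.006 j6 -1.49 grasp at [455.7  84.6  98. ] open 40.0 F [ 0.3  0.7 -0.7] t 14.45
```

View pics/w4.png

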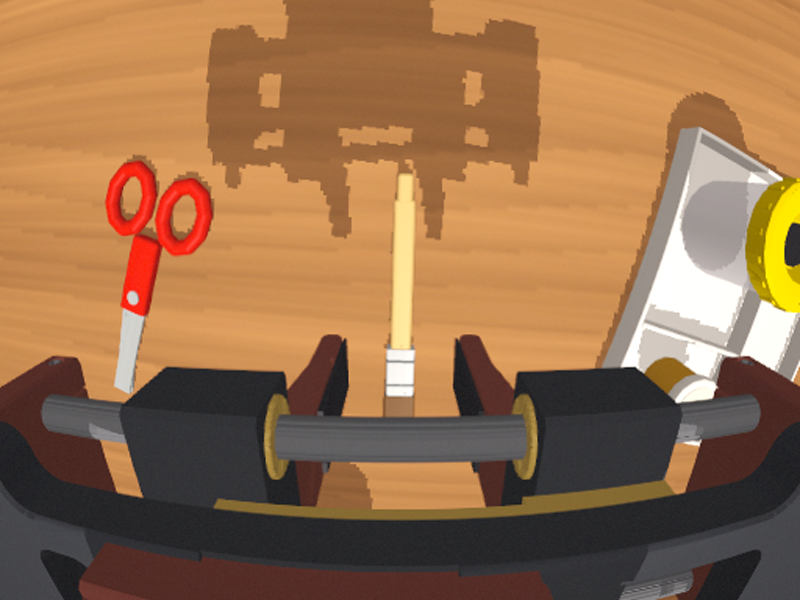

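The brush is between the fingers and aligned. The handle end is at (406,173) and the ferrule starts at (400,348).

Run:
```python
from h import *
w=pickle.load(open("w4.pkl","rb"));w2=pickle.load(open("w2.pkl","rb"))
a,b=onz(wr(w,406,174),7),onz(wr(w,400,348),8)
u=(b-a)[:2];print(a,b,np.linalg.norm(u),np.arctan2(u[1],u[0]));u/=np.linalg.norm(u)
print("h",tri([wr(w,406,174),wr(w2,318,395)]),tri([wr(w,400,348),wr(w2,406,391)]))
o=b[:2]-17*u;print(o,a[:2]+75*u);rows(o,23,np.arctan2(u[1],u[0])+np.pi/2)
```

```text
[384.97327842  82.26428611   7.        ] [475.96866501  86.80269377   8.        ] 91.10849315455192 0.049833846454594315
h (array([383.73639273,  82.71203075,   6.02921263]), np.float64(1.2938704506448604)) (array([477.31709661,  87.06974617,   3.75236834]), np.float64(0.2546012049224552))
[458.98976965  85.95586899] [459.88016973  86.00027781]
shift [-3.6  1.1 75. ] turn 0.032 j6 -1.49 grasp at [455.7  84.6  98. ] open 40.0 F [ 0.3  0.7 -0.7] t 14.45
```

Converted, 75 mm / 750 = 0.1, 70 mm / 750 = 0.0933, 0.03 rad / 3.1416 = 0.0095.

```bash
echo '[{"d": [-0.004, 0.0007, 0.04], "yaw": 0.0095, "aperture": 40}, {"d": [-0.004, 0.0007, 0.0733], "yaw": 0.0095, "aperture": 40}, {"d": [-0.004, 0.0007, 0.0933], "yaw": 0.0095, "aperture": 40}, {"d": [-0.004, 0.0007, 0.1], "yaw": 0.0095, "aperture": 40}, {"d": [-0.004, 0.0007, 0.1], "yaw": 0.0095, "aperture": 40}, {"d": [-0.004, 0.0007, 0.1], "yaw": 0.0095, "aperture": 5}, {"d": [-0.004, 0.0007, 0.1], "yaw": 0.0095, "aperture": 5}, {"d": [-0.004, 0.0007, 0.1], "yaw": 0.0095, "aperture": 5}]' | python3 -m creep
echo '[{"aperture": 5}, {"aperture": 5}, {"aperture": 5}, {"aperture": 5}]' | python3 -m creep
python3 -c "
from h import *
rows([459,86],23,0.05+np.pi/2)"
```

```text
time_s: 15.12
tool_pos: [460.2, 85.6, 188.3]
tool_rot: [-0.072, 3.139, 0.0]
contact_force: [-0.6, -0.8, -0.2]
opening: 23.2
grasp_force: 0.0
time_s: 15.45
tool_pos: [460.2, 85.6, 188.1]
tool_rot: [-0.072, 3.14, 0.0]
contact_force: [-1.3, -1.1, 7.6]
opening: 10.3
grasp_force: 30.0
shift [1.3 0.4 2.1] turn -0.004 j6 -1.46 grasp at [460.4  85.7  25.1] open 10.3 F [-1.3 -1.1  7.6] t 15.45
```

Converted, 3 mm / 750 = 0.004.

```bash
echo '[{"aperture": 25}, {"aperture": 25}, {"d": [0, 0, 0.004], "aperture": 25}, {"d": [0, 0, 0.004], "aperture": 25}, {"d": [0, 0, 0.004], "aperture": 5}, {"d": [0, 0, 0.004], "aperture": 5}, {"d": [0, 0, 0.004], "aperture": 5}, {"d": [0, 0, 0.004], "aperture": 5}]' | python3 -m creep
echo '[{"aperture": 5}, {"aperture": 5}, {"aperture": 5}, {"d": [0, 0, -0.02], "aperture": 5}, {"d": [0, 0, -0.0667], "aperture": 5}, {"d": [0, 0, -0.12], "aperture": 5}, {"d": [0, 0, -0.1533], "aperture": 5}, {"d": [0, 0, -0.1533], "aperture": 5}]' | python3 -m creep
python3 -c "
from h import *
c,s=np.cos(-.199),np.sin(-.199)
x,y=2,43.5
t=np.array([440.9+c*x-s*y,296.1+s*x+c*y]);print(t)
rows(t,138,-.199+np.pi/2)"
```

```text
time_s: 16.12
tool_pos: [459.9, 85.6, 184.4]
tool_rot: [0.073, -3.141, 0.0]
contact_force: [0.0, 0.5, -0.1]
opening: 10.7
grasp_force: 30.0
time_s: 16.78
tool_pos: [461.5, 85.8, 304.0]
tool_rot: [-0.072, 3.132, 0.002]
contact_force: [1.5, -0.6, 0.7]
opening: 10.8
grasp_force: 30.0
[451.46000819 338.3461386 ]
shift [ -0.3 252.6   3.2] turn 0.245 j6 -1.46 grasp at [462.8  86.  141. ] open 10.8 F [ 1.5 -0.6  0.7] t 16.78
```

Units first: shifts go in shares of 750 mm and turns go in shares of pi rad. So 245 mm / 750 = 0.3267, 222 mm / 750 = 0.296, 0.245 rad / 3.1416 = 0.078.

```bash
echo '[{"d": [0, 0.0267, 0], "yaw": 0.0064, "aperture": 5}, {"d": [0, 0.0667, 0], "yaw": 0.0159, "aperture": 5}, {"d": [0, 0.1133, 0], "yaw": 0.0255, "aperture": 5}, {"d": [0, 0.16, 0], "yaw": 0.0382, "aperture": 5}, {"d": [0, 0.2067, 0], "yaw": 0.0477, "aperture": 5}, {"d": [0, 0.2533, 0], "yaw": 0.0605, "aperture": 5}, {"d": [0, 0.296, 0], "yaw": 0.07, "aperture": 5}, {"d": [0, 0.3267, 0], "yaw": 0.078, "aperture": 5}]' | python3 -m creep
echo '[{"d": [0, 0.008, 0], "aperture": 5}, {"d": [0, 0.008, 0], "aperture": 5}, {"d": [0, 0.008, 0], "aperture": 5}, {"d": [0, 0.008, 0], "aperture": 5}]' | python3 -m creep
python3 -c "
from h import *
rows([451.5,338.3],26,-.199+np.pi/2)"
```

```text
time_s: 17.45
tool_pos: [448.0, 332.8, 298.6]
tool_rot: [-0.312, -3.126, -0.0]
contact_force: [-0.1, 0.3, -0.2]
opening: 10.5
grasp_force: 30.0
time_s: 17.78
tool_pos: [449.6, 334.8, 298.9]
tool_rot: [-0.312, -3.125, 0.002]
contact_force: [0.6, 0.2, -0.9]
opening: 10.6
grasp_force: 30.0
shift [ -1.4   4.1 109.8] turn -0.0 j6 -0.75 grasp at [449.4 334.7 135.9] open 10.6 F [ 0.6  0.2 -0.9] t 17.78
```

Converted, 110 mm / 750 = 0.1467, 106 mm / 750 = 0.1413.

```bash
echo '[{"d": [-0.002, 0.0053, 0.04], "aperture": 5}, {"d": [-0.002, 0.0053, 0.08], "aperture": 5}, {"d": [-0.002, 0.0053, 0.1133], "aperture": 5}, {"d": [-0.002, 0.0053, 0.1333], "aperture": 5}, {"d": [-0.002, 0.0053, 0.1413], "aperture": 5}, {"d": [-0.002, 0.0053, 0.1467], "aperture": 5}, {"d": [-0.002, 0.0053, 0.1467], "aperture": 5}, {"d": [-0.002, 0.0053, 0.1467], "aperture": 5}]' | python3 -m creep
echo '[{"aperture": 25}, {"aperture": 25}, {"aperture": 25}, {"aperture": 25}, {"d": [0, 0, -0.0267], "aperture": 25}, {"d": [0, 0, -0.08], "aperture": 25}, {"d": [0, 0, -0.1333], "aperture": 25}, {"d": [0, 0, -0.1667], "aperture": 25}]' | python3 -m creep
python3 - <<'E'
from h import *
import cv2
a=snapshot("scene");c=calibration("wrist");w=snapshot("wrist")
im=np.hstack([cv2.resize(a[180:310,320:460,::-1],(420,390)),cv2.resize(w[:249,:,::-1],None,fx=.74,fy=.74*390/184.26/ (390/184.26))]) if 0 else cv2.resize(a[180:310,320:460,::-1],(560,520))
cv2.imwrite("pics/chk2.png",im)
rows([673.2,-42.5],150,0)
E
```

```text
time_s: 18.45
tool_pos: [452.5, 339.6, 190.2]
tool_rot: [0.313, 3.125, 0.001]
contact_force: [0.4, -1.0, -0.2]
opening: 10.7
grasp_force: 30.0
time_s: 19.12
tool_pos: [452.4, 340.2, 317.9]
tool_rot: [0.311, 3.124, 0.003]
contact_force: [-0.2, 0.3, 0.7]
opening: 25.3
grasp_force: 0.0
shift [-290.2 -333.5    5.9] turn 1.372 j6 -0.75 grasp at [454.4 341.7 156.3] open 25.1 F [0.  0.5 0.1] t 19.22
```

View pics/chk2.png

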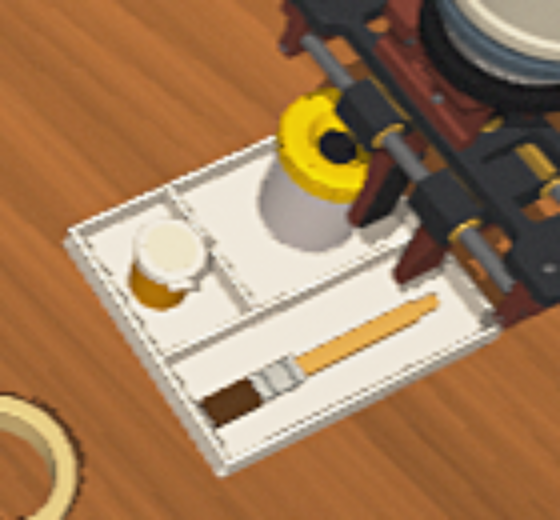

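Brush lies flat in the long compartment and the pots stand. Now the glue stick.

Converted, -233 mm / 750 = -0.3107, -203 mm / 750 = -0.2707.

```bash
echo '[{"d": [-0.024, -0.0267, -0.0107], "aperture": 30}, {"d": [-0.06, -0.0693, -0.0187], "aperture": 60}, {"d": [-0.096, -0.1093, -0.0187], "aperture": 60}, {"d": [-0.1307, -0.1493, -0.0187], "aperture": 60}, {"d": [-0.1653, -0.1907, -0.0187], "aperture": 60}, {"d": [-0.2, -0.2307, -0.0187], "aperture": 60}, {"d": [-0.2347, -0.2707, -0.0187], "aperture": 60}, {"d": [-0.2693, -0.3107, -0.0187], "aperture": 60}]' | python3 -m creep
echo '[{"d": [-0.0333, -0.0373, 0], "aperture": 60}, {"d": [-0.0667, -0.0773, 0], "aperture": 60}, {"d": [-0.1, -0.1147, 0], "aperture": 60}, {"d": [-0.1147, -0.1307, 0], "aperture": 60}, {"d": [-0.1147, -0.1307, 0], "aperture": 60}, {"d": [-0.1147, -0.1307, 0], "aperture": 60}]' | python3 -m creep
python3 - <<'E'
from h import *
import cv2
c=calibration("wrist");im=snapshot("wrist");pickle.dump(c,open("w5.pkl","wb"))
cv2.imwrite("pics/w5.png",cv2.resize(im[:,:,::-1],(800,600),interpolation=cv2.INTER_CUBIC))
rows([673.2,-42.5],76)
E
```

```text
time_s: 19.88
tool_pos: [604.3, 69.6, 327.3]
tool_rot: [-0.312, -3.125, 0.0]
contact_force: [0.1, 1.9, 0.4]
opening: 60.0
grasp_force: 0.0
time_s: 20.38
tool_pos: [668.5, -41.7, 327.2]
tool_rot: [-0.314, -3.124, -0.001]
contact_force: [-0.8, 0.3, 0.4]
opening: 60.0
grasp_force: 0.0
shift [-5.8 -0.7 88.3] turn 0 j6 -1.45 grasp at [667.8 -40.7 164.3] open 60.0 F [-0.   0.7  0.4] t 20.43
```

View pics/w5.png

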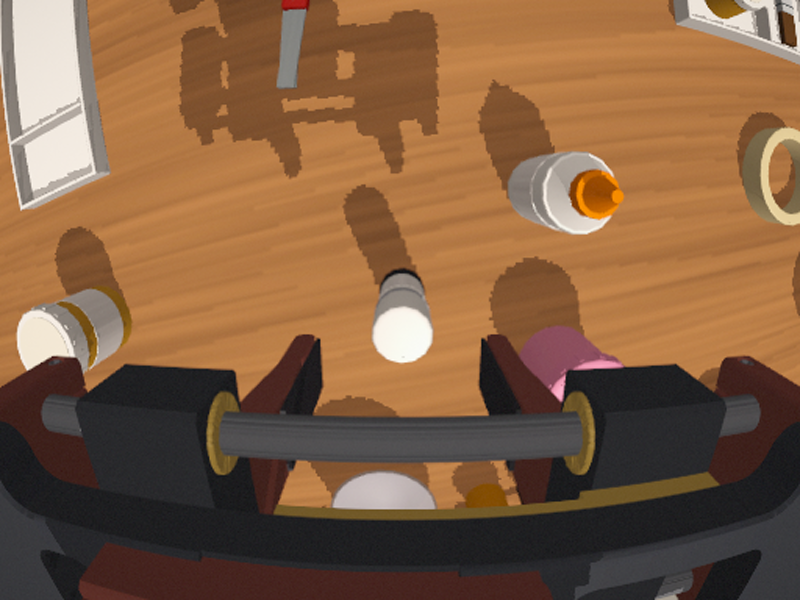

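Run:
```python
from h import *
w=pickle.load(open("w5.pkl","rb"));w3=pickle.load(open("w3.pkl","rb"))
p=onz(wr(w,403,333),98);print(p,tri([wr(w,403,333),wr(w3,586,75)]))
print("pink",onz(ray(C["top"],256,128.5),80),"tumbler",onz(ray(C["top"],307,97),80), "bot", onz(wr(w,517,205),0))
rows(p[:2],76)
```

```text
[672.389552   -40.50690971  98.        ] (array([674.13688468, -40.85140123,  94.04256881]), np.float64(0.4262864449147732))
pink [746.51550728  55.16113886  80.        ] tumbler [832.12486839 -89.18473881  80.        ] bot [632.21380391  46.4458722    0.        ]
shift [-4.7  1.1 88.3] turn 0 j6 -1.45 grasp at [667.8 -40.7 164.3] open 60.0 F [-0.   0.7  0.4] t 20.43
```

Converted, 88 mm / 750 = 0.1173, 82 mm / 750 = 0.1093.

```bash
echo '[{"d": [-0.006, 0.0013, 0.04], "aperture": 60}, {"d": [-0.006, 0.0013, 0.08], "aperture": 60}, {"d": [-0.006, 0.0013, 0.1093], "aperture": 60}, {"d": [-0.006, 0.0013, 0.1173], "aperture": 60}, {"d": [-0.006, 0.0013, 0.1173], "aperture": 60}, {"d": [-0.006, 0.0013, 0.1173], "aperture": 15}, {"d": [-0.006, 0.0013, 0.1173], "aperture": 15}, {"d": [-0.006, 0.0013, 0.1173], "aperture": 15}]' | python3 -m creep
echo '[{"aperture": 15}, {"aperture": 15}, {"aperture": 15}, {"aperture": 15}]' | python3 -m creep
python3 -c "
from h import *
rows([672.7,-40.7],76)"
echo '[{"d": [0, 0, -0.0267], "aperture": 15}, {"d": [0, 0, -0.0733], "aperture": 15}, {"d": [0, 0, -0.1], "aperture": 15}, {"d": [0, 0, -0.1], "aperture": 15}, {"d": [0, 0, -0.1], "aperture": 15}]' | python3 -m creep
python3 -c "
from h import *
c,s=np.cos(.017),np.sin(.017)
x,y=81.5,0
t=np.array([433+c*x-s*y,-284+s*x+c*y]);print(t)
rows(t,150,.017+np.pi/2)"
```

```text
time_s: 21.1
tool_pos: [674.2, -41.1, 242.3]
tool_rot: [0.311, 3.123, 0.0]
contact_force: [0.7, 0.7, 0.7]
opening: 43.3
grasp_force: 0.0
time_s: 21.43
tool_pos: [674.0, -41.5, 241.5]
tool_rot: [0.312, 3.124, 0.0]
contact_force: [-0.2, 0.6, 6.1]
opening: 29.5
grasp_force: 30.0
shift [1.7 0.5 2.5] turn 0 j6 -1.45 grasp at [674.2 -41.5  78.5] open 29.5 F [-0.2  0.6  6.1] t 21.43
time_s: 21.85
tool_pos: [673.8, -41.5, 316.5]
tool_rot: [0.312, 3.124, 0.0]
contact_force: [-1.1, -0.5, -1.4]
opening: 29.6
grasp_force: 30.0
[ 514.48822353 -282.61456673]
shift [ 108.9 -267.8    3.1] turn -0.216 j6 -1.45 grasp at [674.2 -41.6 153.5] open 29.6 F [-1.1 -0.5 -1.4] t 21.85
```

Converted, -258 mm / 750 = -0.344, -233 mm / 750 = -0.3107, -0.216 rad / 3.1416 = -0.0688.

```bash
echo '[{"d": [0.0133, -0.0333, 0], "yaw": -0.0064, "aperture": 15}, {"d": [0.032, -0.0773, 0], "yaw": -0.0127, "aperture": 15}, {"d": [0.0507, -0.124, 0], "yaw": -0.0223, "aperture": 15}, {"d": [0.0693, -0.1707, 0], "yaw": -0.0318, "aperture": 15}, {"d": [0.088, -0.2173, 0], "yaw": -0.0414, "aperture": 15}, {"d": [0.1067, -0.264, 0], "yaw": -0.0509, "aperture": 15}, {"d": [0.1253, -0.3107, 0], "yaw": -0.0605, "aperture": 15}, {"d": [0.14, -0.344, 0], "yaw": -0.0688, "aperture": 15}]' | python3 -m creep
echo '[{"d": [0.0053, -0.0133, 0], "aperture": 15}, {"d": [0.0053, -0.0133, 0], "aperture": 15}, {"d": [0.0053, -0.0133, 0], "aperture": 15}, {"d": [0.0053, -0.0133, 0], "aperture": 15}]' | python3 -m creep
python3 -c "
from h import *
rows([514.5,-282.6],82.3,.017+np.pi/2)"
```

```text
time_s: 22.52
tool_pos: [517.3, -275.4, 313.5]
tool_rot: [0.028, -3.138, -0.002]
contact_force: [0.3, 0.1, -0.4]
opening: 29.7
grasp_force: 30.0
time_s: 22.85
tool_pos: [516.5, -282.7, 314.8]
tool_rot: [0.028, -3.141, -0.001]
contact_force: [0.4, -0.2, -0.5]
opening: 29.8
grasp_force: 30.0
shift [ 1.8 -0.1 69.5] turn 0.001 j6 -2.11 grasp at [ 516.4 -282.6  151.8] open 29.8 F [ 0.4 -0.2 -0.5] t 22.85
```

Converted, 69.5 mm / 750 = 0.0927, 68 mm / 750 = 0.0907.

```bash
echo '[{"d": [0.0027, 0, 0.0333], "aperture": 15}, {"d": [0.0027, 0, 0.064], "aperture": 15}, {"d": [0.0027, 0, 0.0827], "aperture": 15}, {"d": [0.0027, 0, 0.0907], "aperture": 15}, {"d": [0.0027, 0, 0.0927], "aperture": 15}, {"d": [0.0027, 0, 0.0927], "aperture": 15}, {"d": [0.0027, 0, 0.0927], "aperture": 15}]' | python3 -m creep
echo '[{"aperture": 50}, {"aperture": 50}, {"aperture": 50}, {"aperture": 50}, {"d": [0, 0, -0.04], "aperture": 50}, {"d": [0, 0, -0.0933], "aperture": 50}, {"d": [0, 0, -0.1333], "aperture": 50}, {"d": [0, 0, -0.1333], "aperture": 50}]' | python3 -m creep
python3 - <<'E'
from h import *
import cv2
a=snapshot("scene");cv2.imwrite("pics/chk3.png",cv2.resize(a[60:180,180:330,::-1],(700,560)))
rows([454,-69.5],100,-.254+np.pi/2)
E
```

```text
time_s: 23.43
tool_pos: [514.6, -283.4, 246.6]
tool_rot: [-0.028, 3.14, -0.001]
contact_force: [0.2, 0.8, -0.8]
opening: 29.7
grasp_force: 30.0
time_s: 24.1
tool_pos: [515.6, -284.8, 352.3]
tool_rot: [-0.027, 3.133, -0.008]
contact_force: [0.7, -0.7, 0.7]
opening: 50.1
grasp_force: 0.0
shift [ 58.7 216.8  85.4] turn 0.271 j6 -2.11 grasp at [ 515.8 -285.   186.6] open 49.6 F [-0.3  0.8 -0.3] t 24.15
```

View pics/chk3.png

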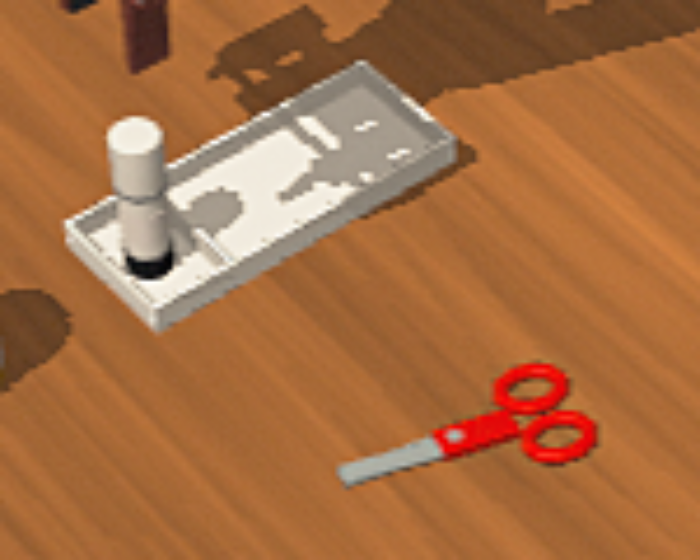

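Glue stick stands in the short compartment. Now the scissors.

Converted, 216 mm / 750 = 0.288, 100 mm / 750 = 0.1333, 0.285 rad / 3.1416 = 0.0907.

```bash
echo '[{"d": [0.0107, 0.0333, 0.0067], "yaw": 0.0159, "aperture": 50}, {"d": [0.0227, 0.0827, 0.02], "yaw": 0.0318, "aperture": 50}, {"d": [0.036, 0.1333, 0.0373], "yaw": 0.0446, "aperture": 50}, {"d": [0.0493, 0.184, 0.056], "yaw": 0.0605, "aperture": 50}, {"d": [0.064, 0.2333, 0.076], "yaw": 0.0764, "aperture": 50}, {"d": [0.0747, 0.2733, 0.1], "yaw": 0.0891, "aperture": 50}, {"d": [0.0773, 0.288, 0.1133], "yaw": 0.0907, "aperture": 50}, {"d": [0.0773, 0.288, 0.1133], "yaw": 0.0907, "aperture": 50}]' | python3 -m creep
echo '[{"aperture": 50}, {"aperture": 50}]' | python3 -m creep>/dev/null
python3 -c "
from h import *
rows([455,-69],22.5,-.268+np.pi/2)"
```

```text
time_s: 24.82
tool_pos: [449.7, -66.5, 258.3]
tool_rot: [-0.414, -3.107, -0.001]
contact_force: [-0.9, 0.1, -0.5]
opening: 50.2
grasp_force: 0.0
shift [-1.9  1.  75.5] turn 0.0 j6 -1.48 grasp at [452.8 -69.5  98. ] open 50.0 F [-0.5 -0.8 -0.6] t 24.98
```

Converted, 77 mm / 750 = 0.1027, 76 mm / 750 = 0.1013.

```bash
echo '[{"d": [-0.0027, 0.0013, 0.04], "aperture": 40}, {"d": [-0.0027, 0.0013, 0.0733], "aperture": 36}, {"d": [-0.0027, 0.0013, 0.0947], "aperture": 36}, {"d": [-0.0027, 0.0013, 0.1013], "aperture": 36}, {"d": [-0.0027, 0.0013, 0.1027], "aperture": 36}, {"d": [-0.0027, 0.0013, 0.1027], "aperture": 36}, {"d": [-0.0027, 0.0013, 0.1027], "aperture": 10}, {"d": [-0.0027, 0.0013, 0.1027], "aperture": 10}]' | python3 -m creep
echo '[{"aperture": 10}, {"aperture": 10}, {"aperture": 10}, {"aperture": 10}]' | python3 -m creep
python3 -c "
from h import *
rows([455,-69],22.5,-.268+np.pi/2)"
```

```text
time_s: 25.65
tool_pos: [454.9, -68.6, 185.0]
tool_rot: [0.42, 3.111, -0.0]
contact_force: [0.2, -0.5, 0.3]
opening: 25.6
grasp_force: 0.0
time_s: 25.98
tool_pos: [454.8, -68.4, 184.8]
tool_rot: [0.419, 3.112, -0.0]
contact_force: [-0.7, -1.4, 8.0]
opening: 17.9
grasp_force: 30.0
shift [-0.1 -0.5 -0.7] turn 0.0 j6 -1.48 grasp at [455.  -68.5  21.8] open 17.9 F [-0.7 -1.4  8. ] t 25.98
```

Converted, -115 mm / 750 = -0.1533, -85 mm / 750 = -0.1133.

```bash
echo '[{"d": [0, 0, -0.02], "aperture": 10}, {"d": [0, 0, -0.0667], "aperture": 10}, {"d": [0, 0, -0.1133], "aperture": 10}, {"d": [0, 0, -0.1533], "aperture": 10}, {"d": [0, 0, -0.1533], "aperture": 10}, {"d": [0, 0, -0.1533], "aperture": 10}]' | python3 -m creep
python3 -c "
from h import *
c,s=np.cos(.017),np.sin(.017)
x,y=-27.5,0
t=np.array([433+c*x-s*y,-284+s*x+c*y]);print(t)
rows(t,136,.017+np.pi/2)"
```

```text
time_s: 26.48
tool_pos: [454.8, -68.3, 300.6]
tool_rot: [0.418, 3.109, -0.0]
contact_force: [-0.1, -0.2, -0.4]
opening: 17.8
grasp_force: 30.0
[ 405.50397365 -284.46747748]
shift [  -8.9 -221.6    1.5] turn -0.285 j6 -1.48 grasp at [455.5 -68.4 137.6] open 17.8 F [-0.1 -0.2 -0.4] t 26.48
```

Converted, -221.5 mm / 750 = -0.2953, -202 mm / 750 = -0.2693, -0.285 rad / 3.1416 = -0.0907.

```bash
echo '[{"d": [-0.0013, -0.0267, 0], "yaw": -0.0095, "aperture": 10}, {"d": [-0.0027, -0.0667, 0], "yaw": -0.0223, "aperture": 10}, {"d": [-0.004, -0.1067, 0], "yaw": -0.035, "aperture": 10}, {"d": [-0.0067, -0.1493, 0], "yaw": -0.0477, "aperture": 10}, {"d": [-0.008, -0.192, 0], "yaw": -0.0605, "aperture": 10}, {"d": [-0.0093, -0.232, 0], "yaw": -0.0732, "aperture": 10}, {"d": [-0.0107, -0.2693, 0], "yaw": -0.0828, "aperture": 10}, {"d": [-0.012, -0.2953, 0], "yaw": -0.0907, "aperture": 10}]' | python3 -m creep
echo '[{"aperture": 10}, {"aperture": 10}, {"aperture": 10}]' | python3 -m creep
python3 - <<'E'
from h import *
import cv2
rows([405.5,-284.5],26,.017+np.pi/2)
c=calibration("wrist");im=snapshot("wrist");pickle.dump(c,open("w6.pkl","wb"))
cv2.imwrite("pics/w6.png",cv2.resize(im[:,:,::-1],(800,600),interpolation=cv2.INTER_CUBIC))
E
```

```text
time_s: 27.15
tool_pos: [403.3, -286.0, 297.2]
tool_rot: [0.028, -3.139, -0.002]
contact_force: [-0.6, -0.1, -0.8]
opening: 17.5
grasp_force: 30.0
time_s: 27.4
tool_pos: [404.0, -283.5, 297.7]
tool_rot: [0.026, -3.139, -0.003]
contact_force: [0.8, 0.5, -0.8]
opening: 17.4
grasp_force: 30.0
shift [ -2.1  -1.5 108.7] turn -0.001 j6 -2.22 grasp at [ 403.7 -283.2  134.7] open 17.4 F [ 0.8  0.5 -0.8] t 27.4
```

View pics/w6.png

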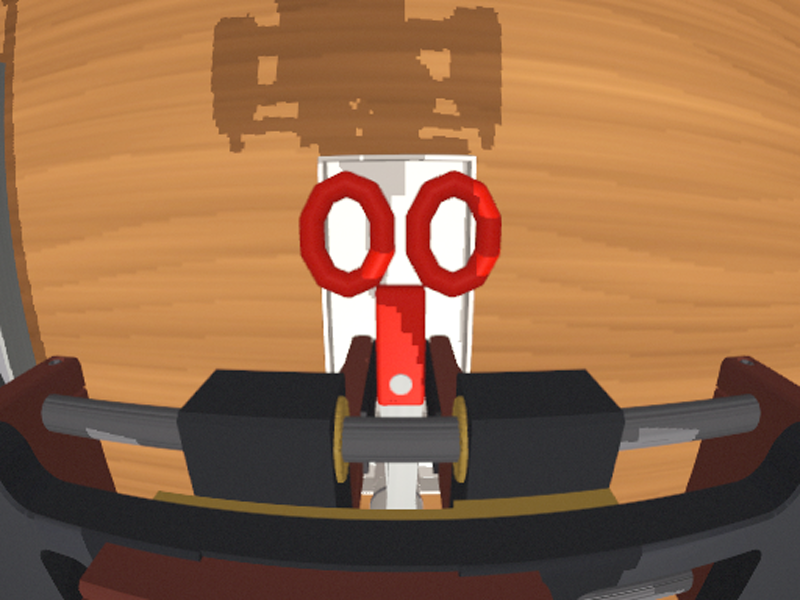

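The scissors hang level and aligned with the tray, loop edges at (300,235) and (501,235), and the near tray corners at (319,157) and (476,157). A lateral check before lowering:

Run:
```python
from h import *
w=pickle.load(open("w6.pkl","rb"))
for p,z in [((319,157),20),((476,157),20),((327,372),20),((470,372),20),((300,235),121),((501,235),121),((348,171),121),((452,171),121),((376,290),121),((424,290),121)]: print(p,onz(wr(w,*p),z).round(1))
rows([405.5,-284.5],26,.017+np.pi/2)
```

```text
(319, 157) [ 323.2 -328.6   20. ]
(476, 157) [ 321.9 -241.9   20. ]
(327, 372) [ 450.  -326.1   20. ]
(470, 372) [ 448.6 -239.2   20. ]
(300, 235) [ 355.4 -317.9  121. ]
(501, 235) [ 354.2 -248.7  121. ]
(348, 171) [ 333.6 -301.3  121. ]
(452, 171) [ 333.  -266.4  121. ]
(376, 290) [ 374.4 -291.5  121. ]
(424, 290) [ 374.2 -274.8  121. ]
shift [ -1.8  -1.7 109. ] turn 0.0 j6 -2.22 grasp at [ 403.9 -283.   135. ] open 17.5 F [-0.1  0.9 -0.4] t 27.45
```

Converted, 109 mm / 750 = 0.1453, -1.2 mm / 750 = -0.0016.

```bash
echo '[{"d": [-0.0013, -0.0016, 0.04], "aperture": 10}, {"d": [-0.0013, -0.0016, 0.08], "aperture": 10}, {"d": [-0.0013, -0.0016, 0.1133], "aperture": 10}, {"d": [-0.0013, -0.0016, 0.1307], "aperture": 10}, {"d": [-0.0013, -0.0016, 0.14], "aperture": 10}, {"d": [-0.0013, -0.0016, 0.1453], "aperture": 10}, {"d": [-0.0013, -0.0016, 0.1453], "aperture": 10}, {"d": [-0.0013, -0.0016, 0.1453], "aperture": 10}]' | python3 -m creep
python3 -c "
from h import *
rows([405.5,-284.5],25,.017+np.pi/2)"
```

```text
time_s: 28.12
tool_pos: [405.9, -285.3, 190.5]
tool_rot: [-0.028, 3.141, -0.001]
contact_force: [0.2, -0.3, -0.4]
opening: 17.4
grasp_force: 30.0
shift [0.4 0.9 2.5] turn 0.001 j6 -2.23 grasp at [ 406.  -285.4   27.5] open 17.4 F [ 0.2 -0.3 -0.4] t 28.12
```

Converted, 2 mm / 750 = 0.0027, 1 mm / 750 = 0.0013.

```bash
echo '[{"d": [0, 0.0009, 0.0013], "aperture": 10}, {"d": [0, 0.0009, 0.0027], "aperture": 10}, {"d": [0, 0.0009, 0.0027], "aperture": 10}, {"d": [0, 0.0009, 0.0027], "aperture": 32}, {"d": [0, 0.0009, 0.0027], "aperture": 32}, {"d": [0, 0.0009, 0.0027], "aperture": 32}, {"d": [0, 0.0009, 0.0027], "aperture": 32}, {"d": [0, 0.0009, 0.0027], "aperture": 32}]' | python3 -m creep
echo '[{"d": [0, 0, -0.02], "aperture": 32}, {"d": [0, 0, -0.06], "aperture": 32}, {"d": [0, 0, -0.1133], "aperture": 32}, {"d": [0, 0, -0.1667], "aperture": 32}, {"d": [0, 0, -0.22], "aperture": 32}, {"d": [0, 0, -0.2667], "aperture": 32}, {"d": [0.0533, -0.0533, -0.2667], "aperture": 32}, {"d": [0.0933, -0.1067, -0.2667], "aperture": 32}]' | python3 -m creep
echo '[{"d": [0.0267, -0.04, 0], "aperture": 32}, {"d": [0.04, -0.08, 0], "aperture": 32}, {"d": [0.0533, -0.12, 0], "aperture": 32}, {"d": [0.0533, -0.12, 0], "aperture": 32}]' | python3 -m creep
python3 - <<'E'
from h import *
import cv2
a=snapshot("scene");cv2.imwrite("pics/fin.png",cv2.resize(a[60:384,100:460,::-1],(667,600),interpolation=cv2.INTER_CUBIC))
E
```

```text
time_s: 28.78
tool_pos: [405.4, -284.8, 187.9]
tool_rot: [-0.027, 3.141, 0.0]
contact_force: [0.4, 0.0, 0.8]
opening: 32.3
grasp_force: 0.0
time_s: 29.45
tool_pos: [351.5, -347.3, 390.7]
tool_rot: [-0.035, 3.138, -0.006]
contact_force: [0.3, -0.6, -0.1]
opening: 32.4
grasp_force: 0.0
time_s: 29.78
tool_pos: [315.5, -439.4, 388.3]
tool_rot: [0.01, -3.137, 0.011]
contact_force: [0.6, -0.3, 0.5]
opening: 32.1
grasp_force: 0.0
```

View pics/fin.png

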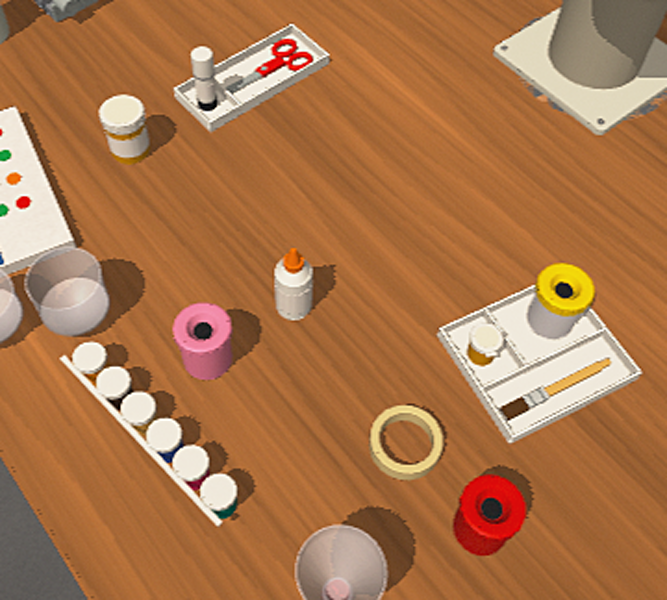

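All five items are in place: pots and brush in the paint tray around (540,340), glue stick and scissors in the glue tray around (250,75). The jar, bottle and tape haven't moved.

```bash
echo '[{"aperture": 32}, {"aperture": 32}, {"aperture": 32}]' | python3 -m creep >/dev/null; python3 -c "
from workcell import *
print(hand_in())"
```

```text
the job is handed in; nothing more can be done
None
```

Both kits are made up and handed in at about 30 s of the 144 s allowed; in the last picture all five items were in their compartments and the jar, bottle and tape stood where they were.

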